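# Take a dry-fitted lamp stem apart into its felt-lined dishes

### The arm

A 6-joint arm with a two-finger parallel gripper is mounted at the origin on the work surface; the furniture and walls round the work are solid. World frame = base frame: x ahead of the robot, y to its left, z up, the work surface at z = 0. Lengths are in m, angles in rad, forces in N, time in s.
With the tool pointing down it reaches from about 0.35 to 0.775 m from the base axis. Payload 5.5 kg.
Tool frame: the origin (TCP) lies at the very end of the fingers, on their centre line; the grasp point (between the pads) lies 19 mm behind it; z points along the fingers, y is the line along which they close (so a half turn about z gives the same grasp; the last joint's range is limited). The gripper opens to 85 mm and grips with 20 to 120 N. Pads are 22 mm wide; open, the fingers measure 114 mm over their backs; the gripper's body (76 mm by 85 mm) begins 54 mm behind the grasp point. The pads swing forward as they close: fully open they stand 13 mm farther back than shut.
Start: joints at [-1.452, 0.313, 0.046, 1.304, 0, 1.431], TCP at [0.147, -0.556, 0.231] pointing down, gripper open.
Joint ranges: [-2.76, 2.76], [-0.86, 1.69], [-1.03, 1.26], [-2.2, 2.34], [-1.47, 1.5], [-3.14, 3.14]. Speed limits (rad/s): [2.57, 2.57, 3.14, 3.14, 3.14, 3.14].

### API

Orientations are given as a unit quaternion [w, x, y, z].
In Python, from workcell import env, imaging, ticket gives the robot as it stands. The module is installed in compiled form; this text tells all that it offers.
- The arm moves only by the tool apply_moves, never from a script. Its argument "rows" is a list of rows, each an object with "xyz": the shift along the tool's x, y, z in mm, a list of three; "turn": the turn, a rotation vector about the tool's x, y, z in rad, a list of three; "grip": the opening, from 0 (shut) to 1 (fully open). A call has 1 to 12 rows; each row is the pose to reach, as a shift and turn from the pose commanded when the call began, along the tool's axes at that moment; what a row does not reach only later rows make up. A row lasts 1/12 s, in which the tool goes at most 41.7 mm and 7.16 degrees, less where a joint would pass 70% of its speed; a pose out of reach is approached as far as the arm can. A call with a gripper value outside its range is refused whole. The fingers move at their own pace and stop on an object; "force" is the grip in N (left out, the last holds). Time passes only in rows, so rows that repeat a pose let the fingers close. It gives the time, the measured TCP pose, the force, the opening and the grip force at its end, in the units of the state.
- env.get_state(): the state, without advancing time (a new reading comes with each control period).
- imaging.read_camera(name): name is "scene" or "side" or "wrist"; returns a dict with "color" (480x640x3 uint8, blue, green, red), "z_map" (480x640 float32, m along the optical axis (not along the pixel's ray), 0 where there is no reading), "camera_matrix" (3x3 intrinsics, pixels), "view" (4x4, takes a point from world to camera coordinates). Camera axes: x right, y down, z forward; pixel columns grow to the right and rows downward; lengths in m; the calibration is good to about 2 mm. A picture is of the moment at which its call begins.
- ticket.hand_in(): hands the job in; it is judged then, once.
The state is a dict: "clock": time; "joint_pos": joint angles; "qvel": joint speeds; "tau": joint torques, N m; "tcp_pos": TCP position; "orientation": TCP orientation; "wrist_force": force on the tool from outside, world axes, zero at the start; "ft_torque": the same for the moment, N m; "finger_gap": finger opening in m; "grip_force": force on a finger pad.
Only numpy, scipy, OpenCV 4.12 (cv2) and the standard library are available. Lean on these libraries where they do the work, as an engineer would, in place of code of your own. Each camera call takes 0.05 s, during which the arm holds its last target. There are 200 camera calls.

### The job

The lamp stem was only dry-fitted on its rod: take it apart again for lacquering, lifting the finial, the neck, the square plinth and the vase cap off in turn. Set each part down, upright and without dropping it, flat on the felt of the dish that is shaped for it: vase cap in the largest round dish, plinth in the square tray, neck in the middle round dish, finial in the smallest. Leave the spool of thread standing where it is.

Things in the scene. Friction and masses are not known exactly. Their poses are not given: they have to be found in the camera images.
- lamp_foot: Dark wooden lamp foot, fixed, 92 mm across, its flat seat 26 mm above the origin (centre of the underside, on the bench). A threaded brass rod, 10 mm thick, stands upright on the axis up to 96 mm. At the start the stem is stacked on it; undersides above the origin: vase cap 26, plinth 50, neck 70, finial 100 mm. Nothing is screwed: the parts are loose and lift straight up off the rod.
- vase_cap: Lowest stem part, brass, 24 mm high: a round flange 66 mm across that slopes up to 9 mm, and above it a plain upright hub 40 mm across from 10 to 24 mm, by which it is gripped. 13 mm bore through the middle. Origin: centre of the underside; z is up along the bore. 0.11 to 0.22 kg.
- plinth: Second stem part, a square wooden block with moulded edges, 44 x 44 mm, 20 mm high, 13 mm bore through the middle. Origin: centre of the underside; x and y are square to its sides, z is up.
- neck: Third stem part, brass, round, 30 mm high: foot 34 mm across (lowest 6 mm), waist 24 mm across, upright bead 28 mm across from 20 to 30 mm, by which it is gripped. 13 mm bore through the middle. Origin: centre of the underside; z is up.
- finial: Top stem part, a small turned brass lamp finial, 38 mm high, 19 mm across, standing loose on the neck. Between the fingers it feels like an upright bar 16 x 16 mm and 33 mm high, so grip it along its x or its y. Origin: centre of the underside; z is up. About 0.03 kg.
- cap_dish: Largest round wooden dish, fixed, for the vase cap: recess 80 mm across, outside 96 mm. Origin: centre of the underside, on the bench; the flat felt floor lies 8 mm above it, the rim 14 mm.
- plinth_tray: Square wooden tray, fixed, for the plinth: recess 58 x 58 mm, outside 72 x 72 mm. Origin: centre of the underside, on the bench; x and y are square to its sides; felt floor 8 mm above the origin, rim 14 mm.
- neck_dish: Middle-sized round wooden dish, fixed, for the neck: recess 48 mm across, outside 64 mm. Origin: centre of the underside, on the bench; felt floor 8 mm above it, rim 14 mm.
- finial_dish: Smallest round wooden dish, fixed, for the finial: recess 33 mm across, outside 49 mm. Origin: centre of the underside, on the bench; felt floor 8 mm above it, rim 14 mm.
- spool: A spool of white thread, 36 mm across and 58 mm high, standing upright and loose among the dishes; to be left alone. Origin: centre of the underside.

How it is judged:
At the end, for the whole second after the job is handed in: Each of the four stem parts stands upright (within 0.1 rad), released and at rest, flat on the felt floor of its own dish (underside within 2.5 mm of the floor, centre within 10.5 mm of the dish's centre); the thread spool stands upright within 20 mm of where it was (horizontal distance between vase_cap and cap_dish below 0.0105 m and z of vase_cap in the frame of cap_dish between 0.006 and 0.0105 m and angle between each of vase_cap, plinth, neck, finial, spool's own z axis and vertical below 0.1 rad and linear speed of each of vase_cap, plinth, neck, finial below 0.02 m/s and horizontal distance between plinth and plinth_tray below 0.0105 m and z of plinth in the frame of plinth_tray between 0.006 and 0.0105 m and horizontal distance between neck and neck_dish below 0.0105 m and z of neck in the frame of neck_dish between 0.006 and 0.0105 m and horizontal distance between finial and finial_dish below 0.0105 m and z of finial in the frame of finial_dish between 0.006 and 0.0105 m and distance of spool from where it was at the start of the episode below 0.02 m); the robot touches nothing.
It fails at once if a stem part is dropped: it falls freely for more than about 25 mm ((linear speed of vase_cap above 0.75 m/s and contact force between the fingers and vase_cap below 0.05 N) or (linear speed of plinth above 0.75 m/s and contact force between the fingers and plinth below 0.05 N) or (linear speed of neck above 0.75 m/s and contact force between the fingers and neck below 0.05 N) or (linear speed of finial above 0.75 m/s and contact force between the fingers and finial below 0.05 N)).
It fails at once if the thread spool is knocked over or pushed away by more than 20 mm (angle between spool's own z axis and vertical above 0.4 rad or distance of spool from where it was at the start of the episode above 0.02 m).
It also fails if it takes over 120 s, if anything falls off the work surface, if the arm or the gripper's body presses on something with over 40 N, if the wrist force passes 120 N, or if a joint passes its speed limit or range.

## Working session

There is one attempt and no reset: what is moved stays moved. The work goes in short steps, Python scripts to look and compute and a tool call to move; the robot and the scene stay as the last step left them, time stands still between calls to the robot, and variables do not carry over. Pictures are saved under pics/ and viewed, at most 17 in all, crops included, and the job is handed in when it is done.

Besides the shell and the picture viewer there is one more tool, called after ">>>" by a JSON object that holds its "fn" and its "kwargs". apply_moves: Moves the arm, as the interface text tells. Its arguments: {"type":"object","properties":{"rows":{"type":"array"},"force":{"type":"number"}},"required":["rows"]}

```bash
mkdir -p pics
python3 - <<'E'
from workcell import env, imaging
import cv2,numpy as np
s=env.get_state()
print({k:np.round(v,3) for k,v in s.items()})
for n in("scene","side"):
    r=imaging.read_camera(n);cv2.imwrite(f"pics/{n}0.png",r["color"]);np.savez(f"{n}0.npz",**r)
    V=r["view"];print(n,np.round(-V[:3,:3].T@V[:3,3],3),np.round(V[2,:3],2),(r["z_map"]>0).mean())
E
```

```text
{'clock': np.float64(0.0), 'joint_pos': array([-1.452,  0.314,  0.045,  1.304,  0.   ,  1.431]), 'qvel': array([-0.001,  0.001, -0.001,  0.001,  0.002,  0.001]), 'tau': array([-1.0000e-03, -4.8063e+01,  2.9853e+01,  1.9000e-02, -0.0000e+00,
        0.0000e+00]), 'tcp_pos': array([ 0.147, -0.555,  0.23 ]), 'orientation': array([-0.001,  0.992,  0.129,  0.   ]), 'wrist_force': array([ 0.174,  0.549, -0.144]), 'ft_torque': array([ 0.041,  0.044, -0.041]), 'grip_force': np.float64(0.0), 'finger_gap': np.float64(0.085)}
scene [-0.356 -0.518  0.53 ] [ 0.78  0.47 -0.41] 0.9960384114583334
side [0.077 0.634 0.44 ] [ 0.42 -0.8  -0.43] 0.9784635416666667
```

View pics/scene0.png

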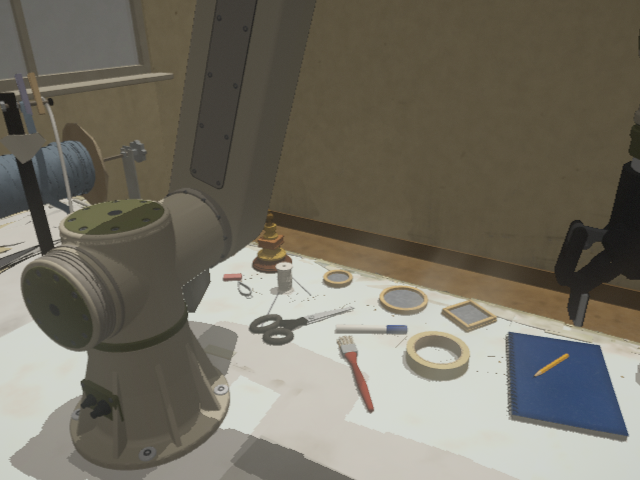

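View pics/side0.png

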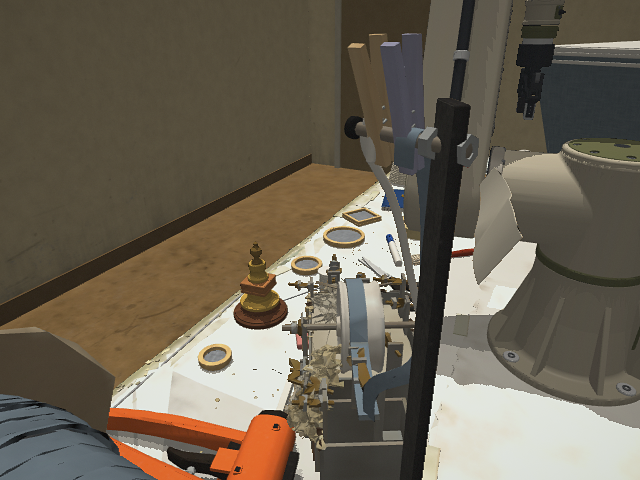

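The scene view shows the lamp at (272,245), the spool at (285,277), and dishes at (338,278), (403,299) and (470,314). The side view shows the lamp at (261,290), a dish hidden from the scene camera at (215,356), and the others at (307,265), (344,237) and (361,216).

```bash
cat > h.py <<'E'
import numpy as np
def ray(r,u,v,z):
    "pixel -> world point on plane z"
    V=r["view"];R=V[:3,:3];c=-R.T@V[:3,3]
    d=R.T@np.linalg.inv(r["camera_matrix"])@[u,v,1]
    return c+d*(z-c[2])/d[2]
def cloud(r):
    V=r["view"];K=r["camera_matrix"];z=r["z_map"];v,u=np.mgrid[:z.shape[0],:z.shape[1]]
    p=np.stack([(u-K[0,2])/K[0,0]*z,(v-K[1,2])/K[1,1]*z,z],-1)
    return (p-V[:3,3])@V[:3,:3]
E
python3 - <<'E'
from h import *
a=dict(np.load("scene0.npz"));b=dict(np.load("side0.npz"))
for n,r,pts in(("scene",a,{"foot":(272,264,.02),"finialtop":(269,215,.138),"spooltop":(285,266,.058),"neckd":(338,277,.014),"capd":(403,299,.014),"tray":(470,314,.014)}),("side",b,{"foot":(261,313,.02),"fintop":(255,244,.138),"find":(215,356,.014),"neckd":(307,265,.014),"capd":(344,237,.014),"tray":(361,216,.014)})):
    C=cloud(r)
    for k,(u,v,z) in pts.items(): print(n,k,ray(r,u,v,z).round(3),C[v,u].round(3))
C=cloud(a)
import cv2
# scale of dishes
for n,r in(("scene",a),("side",b)):
    C=cloud(r);hi=C[...,2]>.3
    m=hi&(C[...,0]>.3)
    print(n,C[m].min(0).round(2),C[m].max(0).round(2))
E
```

```text
scene foot [0.436 0.106 0.02 ] [0.437 0.106 0.02 ]
scene finialtop [0.435 0.104 0.138] [0.458 0.123 0.126]
scene spooltop [0.383 0.031 0.058] [0.38  0.029 0.06 ]
scene neckd [ 0.466 -0.046  0.014] [ 0.474 -0.042  0.009]
scene capd [ 0.452 -0.202  0.014] [ 0.459 -0.199  0.009]
scene tray [ 0.464 -0.332  0.014] [ 0.474 -0.33   0.008]
side foot [0.443 0.151 0.02 ] [0.444 0.151 0.02 ]
side fintop [0.453 0.139 0.138] [0.459 0.131 0.133]
side find [0.447 0.262 0.014] [0.454 0.255 0.006]
side neckd [ 0.46  -0.032  0.014] [ 0.467 -0.043  0.007]
side capd [ 0.449 -0.182  0.014] [ 0.454 -0.194  0.008]
side tray [ 0.462 -0.311  0.014] [ 0.469 -0.329  0.006]
scene [ 0.34 -0.5   0.3 ] [2.2  1.96 0.6 ]
side [ 0.4  -3.19  0.3 ] [ 2.2  -0.48  0.65]
```

Run:
```python
from h import *
from workcell import env, imaging
import cv2
a=dict(np.load("scene0.npz"));b=dict(np.load("side0.npz"))
P=np.concatenate([cloud(a)[a["z_map"]>0],cloud(b)[b["z_map"]>0]])
m=(P[:,0]>0)&(P[:,0]<.8)&(P[:,1]>-.6)&(P[:,1]<.55)&(P[:,2]>.03)&(np.hypot(P[:,0],P[:,1])>.2)
Q=P[m];ix=((Q[:,:2]-[0,-.6])//.05).astype(int)
H=np.zeros((16,23))
np.maximum.at(H,(ix[:,0],ix[:,1]),Q[:,2])
print("rows x 0..; cols y -.6..");print((H*100).round().astype(int))
r=imaging.read_camera("wrist");cv2.imwrite("pics/w0.png",r["color"])
V=r["view"];print(np.round(-V[:3,:3].T@V[:3,3],3),np.round(V[:3,:3],2),r["camera_matrix"][0,0])
```

```text
rows x 0..; cols y -.6..
[[ 0  0  0  0  0  0  0  0  0  0  0  0  0  0  0  0  0  0  0  0  0  0  0]
 [ 0  0  0  0  0  0  0  0  0  0  0  0  0  0  0  0  0  0 35 35  0  0  0]
 [48 51 35  0  0  0  0  0  0  0  0  0  0  0  0  0  0  0 36 44 44  0 25]
 [49 51  0  0  0  0  0  0  0 54 41 25 47 42  0 15 14 18 31 44 44  0 25]
 [ 0  0  0  0  0  0  0  0  0 54 43 27 47 41 12 16 19 19 16 14  0  0 25]
 [ 0  0  0  0  0  0  0  0  0 54 44  0  0  0 14 15 19 19 13 13  5  0 25]
 [ 0  0  0  0  0  0  0  0  0  0  0  0  0  0  0 16 14 14  5  5  5 25 29]
 [ 0  0  0  0  0  0  0  0  0  0  0  0  6  6  0  0  0  0  0  4  5  5  0]
 [ 0  0  0  0  0  0  0  0  0  0  0  0  0  3 10  3  0  0  0  4  4  4  0]
 [ 0  0  0  0  0  0  0  0  0  0  0  0  0  4 14  7  0  0  0  4  4  0  0]
 [ 0  0  0  0  0  0  0  0  0  0  0  0  0  0  0  0  0  0  0  0  0  0 20]
 [ 0  0  0  0  0  0  0  0  0  0  0  0  0  0  0  0  0  0  0  0  0  0  0]
 [ 0  0  0  0  0  0  0  0  0  0  0  0  0  0  0  0  0  0  0  0  0  0  0]
 [ 0  0  0  0  0  0  0  0  0  0  0  0  0  0  0  0  0  0  0  0  0  0  0]
 [ 0  0  0  0  0  0  0  0  0  0  0  0  0  0  0  0  0  0  0  0  0  0  0]
 [ 0  0  0  0  0  0  0  0  0  0  0  0  0  0  0  0  0  0  0  0  0  0  0]]
[ 0.224 -0.536  0.374] [[ 0.26 -0.97 -0.  ]
 [-0.92 -0.24  0.31]
 [-0.3  -0.08 -0.95]] 409.83273491277475
```

View pics/w0.png

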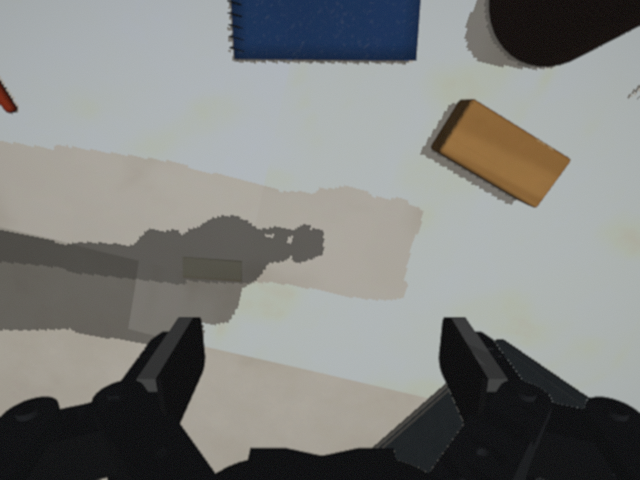

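The wrist view is clear: the camera looks past the open fingers, with image up along tool x and image right along tool y. Next I move over the dishes and turn to a yaw of about 90°.

>>> {"fn": "apply_moves", "kwargs": {"rows": [{"xyz": [30,-30,-20],"turn": [0,0,-0.11],"grip": 1},{"xyz": [60,-58,-40],"turn": [0,0,-0.22],"grip": 1},{"xyz": [90,-87,-60],"turn": [0,0,-0.33],"grip": 1},{"xyz": [120,-116,-80],"turn": [0,0,-0.44],"grip": 1},{"xyz": [150,-145,-100],"turn": [0,0,-0.55],"grip": 1},{"xyz": [180,-174,-100],"turn": [0,0,-0.66],"grip": 1},{"xyz": [210,-203,-100],"turn": [0,0,-0.77],"grip": 1},{"xyz": [240,-232,-100],"turn": [0,0,-0.88],"grip": 1},{"xyz": [270,-261,-100],"turn": [0,0,-0.99],"grip": 1},{"xyz": [300,-290,-100],"turn": [0,0,-1.1],"grip": 1},{"xyz": [325,-315,-100],"turn": [0,0,-1.21],"grip": 1},{"xyz": [345,-335,-100],"turn": [0,0,-1.313],"grip": 1}]}}

```text
clock: 1.15
tcp_pos: [0.3944, -0.1434, 0.3313]
orientation: [0.0, 0.705, 0.709, 0.0]
wrist_force: [1.4, -0.6, -0.6]
finger_gap: 0.0851
grip_force: 0.0
```

>>> {"fn": "apply_moves", "kwargs": {"rows": [{"xyz": [30,19,0],"turn": [0,0,0],"grip": 1},{"xyz": [60,38,0],"turn": [0,0,0],"grip": 1},{"xyz": [93,56,0],"turn": [0,0,0],"grip": 1},{"xyz": [93,56,0],"turn": [0,0,0],"grip": 1},{"xyz": [93,56,0],"turn": [0,0,0],"grip": 1}]}}

```text
clock: 1.57
tcp_pos: [0.4502, -0.0504, 0.3308]
orientation: [-0.0, 0.705, 0.709, -0.0]
wrist_force: [0.8, -1.0, 1.0]
finger_gap: 0.0855
grip_force: 0.0
```

```bash
cat > look.py <<'E'
import sys,cv2,numpy as np
from workcell import env, imaging
n=sys.argv[1];r=imaging.read_camera("wrist");cv2.imwrite(f"pics/{n}.png",r["color"]);np.savez(n+".npz",**r)
s=env.get_state();print(s["tcp_pos"].round(4),s["orientation"].round(4),s["joint_pos"].round(2),s["clock"])
E
python3 look.py w1
```

```text
[ 0.4498 -0.0516  0.3309] [-3.000e-04  7.059e-01  7.083e-01 -4.000e-04] [-0.29  0.06 -0.02  1.49 -0.    1.28] 1.6167
```

View pics/w1.png

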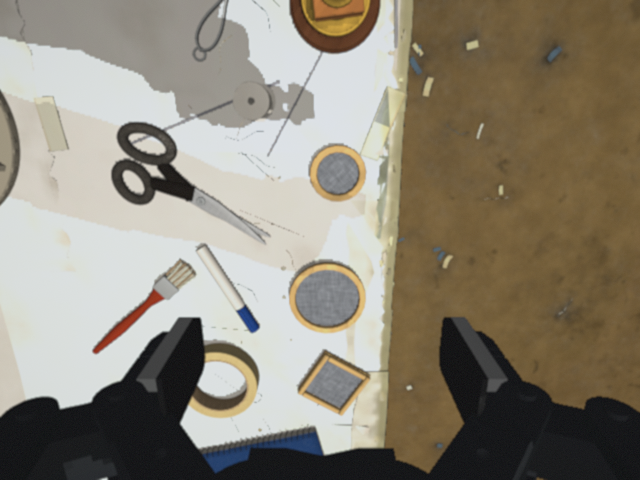

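The wrist view shows the neck dish at (338,173), the cap dish at (327,296), the tray at (334,382), rotated, the spool at (253,101) and the lamp at the top (336,15).

```bash
cat >> h.py <<'E'
import cv2
def dish(r,u,v,z=.014,lo=(8,70,110),hi=(28,255,255),win=70):
    "wood ring round (u,v): outer-contour points on plane z"
    m=cv2.inRange(cv2.cvtColor(r["color"],cv2.COLOR_BGR2HSV),lo,hi)
    w=np.zeros_like(m);w[max(0,v-win):v+win,max(0,u-win):u+win]=255;m&=w
    m=cv2.morphologyEx(m,cv2.MORPH_CLOSE,np.ones((5,5)))
    cs,_=cv2.findContours(m,cv2.RETR_EXTERNAL,cv2.CHAIN_APPROX_NONE)
    c=max(cs,key=cv2.contourArea)[:,0]
    return np.array([ray(r,*p,z) for p in c])
def circ(P):
    A=np.c_[2*P[:,:2],np.ones(len(P))];x=np.linalg.lstsq(A,(P[:,:2]**2).sum(1),rcond=None)[0]
    return x[:2].round(4),2*np.sqrt(x[2]+x[:2]@x[:2]).round(4)
E
python3 - <<'E'
from h import *
r=dict(np.load("w1.npz"))
print("neckd",circ(dish(r,338,173,win=38)));print("capd",circ(dish(r,327,296,win=46)))
P=dish(r,334,382,win=42)
print("tray",cv2.minAreaRect((P[:,:2]*1000).astype(np.float32)))
m=cv2.inRange(cv2.cvtColor(r["color"],cv2.COLOR_BGR2HSV),(8,70,110),(28,255,255));
print(ray(r,253,101,.058))
b=dict(np.load("side0.npz"));print("find",circ(dish(b,215,356,win=24)))
E
```

```text
neckd (array([ 0.467, -0.044]), np.float64(0.0618))
capd (array([ 0.4569, -0.1996]), np.float64(0.094))
tray ((467.97186279296875, -326.3735656738281), (75.03714752197266, 72.72799682617188), 59.081851959228516)
[0.38287869 0.03212262 0.058     ]
find (array([0.4508, 0.2593]), np.float64(0.046))
```

>>> {"fn": "apply_moves", "kwargs": {"rows": [{"xyz": [35,0,0],"turn": [0,0,0],"grip": 1},{"xyz": [70,0,0],"turn": [0,0,0],"grip": 1},{"xyz": [105,0,0],"turn": [0,0,0],"grip": 1},{"xyz": [140,0,0],"turn": [0,0,0],"grip": 1},{"xyz": [160,0,0],"turn": [0,0,0],"grip": 1},{"xyz": [160,0,0],"turn": [0,0,0],"grip": 1},{"xyz": [160,0,0],"turn": [0,0,0],"grip": 1}]}}

```text
clock: 2.2
tcp_pos: [0.4495, 0.1071, 0.3312]
orientation: [0.0, 0.707, 0.708, -0.0]
wrist_force: [-0.0, -0.1, -0.3]
finger_gap: 0.0855
grip_force: 0.0
```

```bash
python3 look.py w2
```

```text
[0.4496 0.1065 0.3312] [ 2.000e-04  7.071e-01  7.071e-01 -3.000e-04] [ 0.06  0.08  0.    1.49 -0.    1.63] 2.25
```

View pics/w2.png

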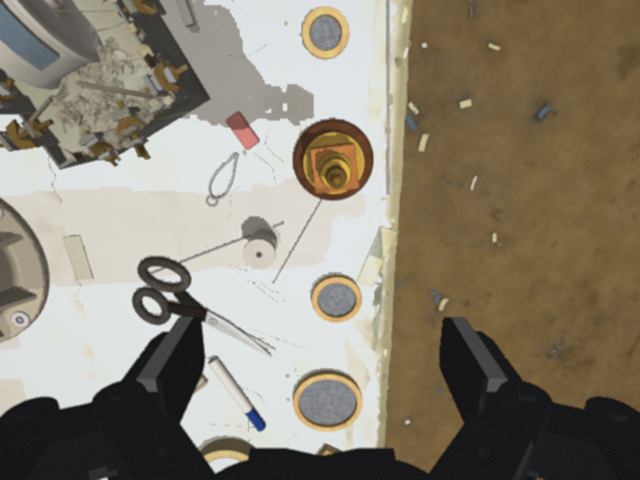

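Finial dish at (326,32), lamp with its foot circle at (333,160) and finial at (337,176), neck dish at (336,297), cap dish at (327,400).

>>> {"fn": "apply_moves", "kwargs": {"rows": [{"xyz": [20,5,25],"turn": [0,0,0],"grip": 1},{"xyz": [40,8,50],"turn": [0,0,0],"grip": 1},{"xyz": [40,8,80],"turn": [0,0,0],"grip": 1},{"xyz": [40,8,80],"turn": [0,0,0],"grip": 1},{"xyz": [40,8,80],"turn": [0,0,0],"grip": 1}]}}

```text
clock: 2.67
tcp_pos: [0.4565, 0.1459, 0.2503]
orientation: [-0.001, 0.708, 0.707, -0.002]
wrist_force: [0.5, 0.1, -0.1]
finger_gap: 0.0854
grip_force: 0.0
```

```bash
python3 look.py w3
python3 - <<'E'
from h import *
r=dict(np.load("w2.npz"))
print("neckd",circ(dish(r,336,297,win=38)));print("capd",circ(dish(r,327,400,win=46)));print("find",circ(dish(r,326,32,win=32)))
print("foot",circ(dish(r,333,160,z=.02,lo=(0,80,30),hi=(30,255,255),win=52)))
print(ray(r,259,254,.058), ray(r,337,176,.135))
r=dict(np.load("w3.npz"));c=r["color"]
P=cloud(r);m=(abs(P[...,2]-.136)<.004)&(P[...,0]>.3);print("fin top",P[m].mean(0),m.sum())
v,u=np.argwhere(m).mean(0).astype(int);print(u,v)
y0,x0=max(0,v-110),max(0,u-110)
cv2.imwrite("pics/w3c.png",cv2.resize(c[y0:y0+200,x0:x0+220],None,fx=3,fy=3,interpolation=cv2.INTER_CUBIC)[:600]);print(x0,y0)
E
```

```text
[0.4578 0.1462 0.252 ] [ 1.000e-04  7.076e-01  7.066e-01 -3.000e-04] [ 0.14  0.12 -0.14  1.3  -0.    1.71] 2.7167
neckd (array([ 0.4672, -0.0434]), np.float64(0.0618))
capd (array([ 0.4569, -0.1994]), np.float64(0.094))
find (array([0.4521, 0.2559]), np.float64(0.0468))
foot (array([0.4611, 0.1283]), np.float64(0.0858))
[0.38108334 0.0325245  0.058     ] [0.46176578 0.13016519 0.135     ]
fin top [0.33928369 0.18522654 0.13661981] 756
134 170
24 60
```

View pics/w3c.png

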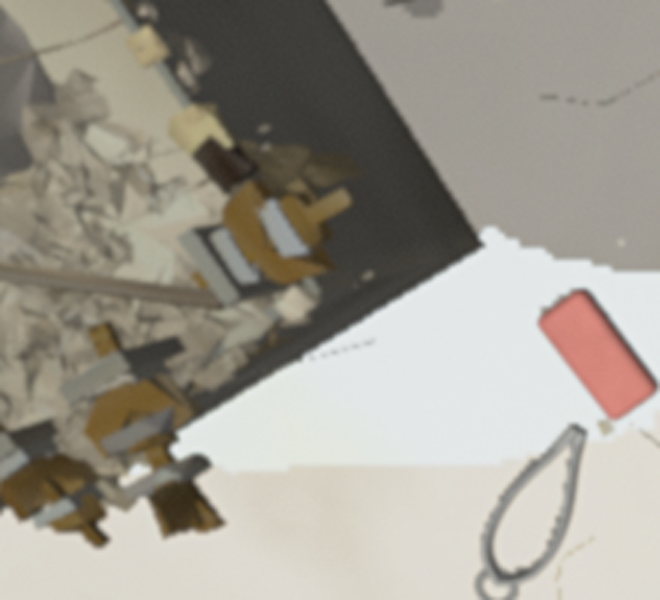

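That crop missed: it shows the machine, not the lamp. Taking the crop again around the lamp.

Run:
```python
from h import *
r=dict(np.load("w3.npz"));c=r["color"]
P=cloud(r);m=(abs(P[...,2]-.136)<.004)&(P[...,0]>.42);print("fin top",P[m].mean(0),m.sum(),np.argwhere(m).mean(0))
print("foot",circ(dish(r,330,170,z=.02,lo=(0,80,30),hi=(12,255,255),win=80)))
cv2.imwrite("pics/w3d.png",cv2.resize(c[80:280,230:430],None,fx=3,fy=3,interpolation=cv2.INTER_CUBIC))
```

```text
fin top [0.46157907 0.127446   0.13660463] 105 [258.06666667 330.42857143]
foot (array([0.4617, 0.1289]), np.float64(0.0794))
```

View pics/w3d.png

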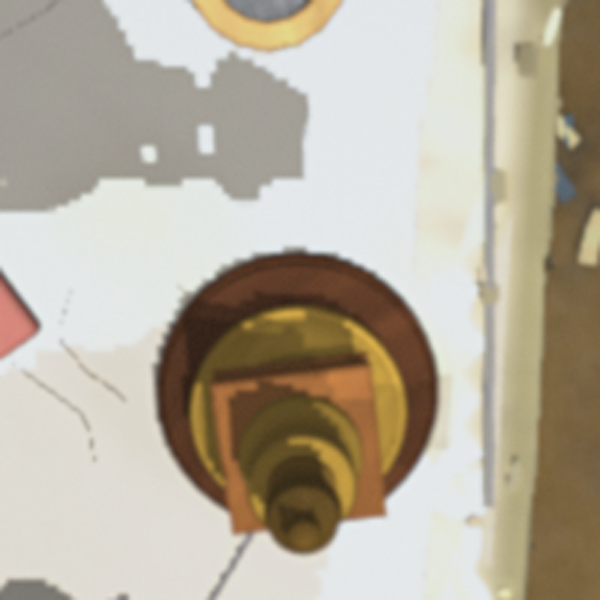

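The lamp axis is at about (0.4615, 0.1285). The plinth is rotated about +6° (top edge from (212,382) to (372,365)). I move closer over the finial and take one close look.

>>> {"fn": "apply_moves", "kwargs": {"rows": [{"xyz": [-9,2,25],"turn": [0,0,-0.1],"grip": 1},{"xyz": [-18,4,50],"turn": [0,0,-0.1],"grip": 1},{"xyz": [-18,4,80],"turn": [0,0,-0.1],"grip": 1},{"xyz": [-18,4,80],"turn": [0,0,-0.1],"grip": 1},{"xyz": [-18,4,80],"turn": [0,0,-0.1],"grip": 1}]}}

```text
clock: 3.13
tcp_pos: [0.4619, 0.1287, 0.1724]
orientation: [-0.0, 0.671, 0.741, -0.0]
wrist_force: [-0.2, 0.5, 0.5]
finger_gap: 0.0855
grip_force: 0.0
```

```bash
python3 look.py w4
python3 - <<'E'
from h import *
r=dict(np.load("w4.npz"));c=r["color"]
P=cloud(r);m=(abs(P[...,2]-.136)<.004)&(P[...,0]>.42)&(abs(P[...,1]-.128)<.02);print("fin top",P[m].mean(0),m.sum(),np.argwhere(m).mean(0))
v,u=np.argwhere(m).mean(0).astype(int)
cv2.imwrite("pics/w4c.png",cv2.resize(c[max(0,v-130):v+30,u-100:u+100],None,fx=3,fy=3,interpolation=cv2.INTER_CUBIC))
E
```

```text
[0.463  0.1291 0.1736] [0.0009 0.671  0.7415 0.0009] [ 0.1   0.16 -0.3   1.11 -0.    1.58] 3.1833
fin top [0.46156018 0.12749116 0.13654276] 208 [282.4375     321.51923077]
```

View pics/w4c.png

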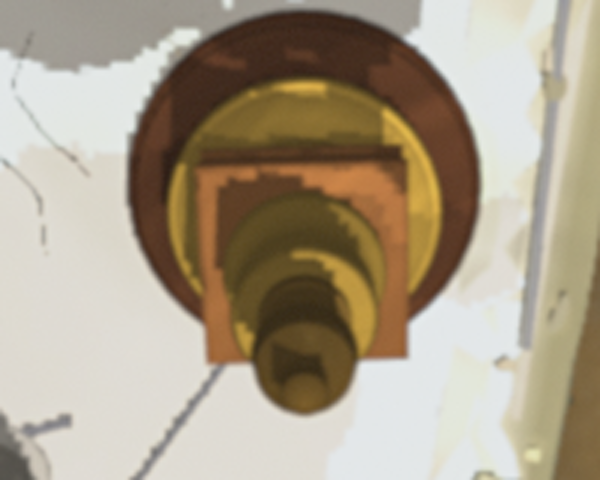

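The plinth is now square to the picture and the finial (305,370) is centred between the fingers. I descend and grip the finial.

>>> {"fn": "apply_moves", "kwargs": {"rows": [{"xyz": [-1,0,20],"turn": [0,0,0],"grip": 1},{"xyz": [-1,0,40],"turn": [0,0,0],"grip": 0.6},{"xyz": [-1,0,55],"turn": [0,0,0],"grip": 0.5},{"xyz": [-1,0,62],"turn": [0,0,0],"grip": 0.4},{"xyz": [-1,0,62],"turn": [0,0,0],"grip": 0.3},{"xyz": [-1,0,62],"turn": [0,0,0],"grip": 0.2},{"xyz": [-1,0,62],"turn": [0,0,0],"grip": 0.1},{"xyz": [-1,0,62],"turn": [0,0,0],"grip": 0},{"xyz": [-1,0,62],"turn": [0,0,0],"grip": 0},{"xyz": [-1,0,62],"turn": [0,0,0],"grip": 0},{"xyz": [-1,0,62],"turn": [0,0,0],"grip": 0},{"xyz": [-1,0,62],"turn": [0,0,0],"grip": 0}], "force": 25}}

```text
clock: 4.18
tcp_pos: [0.4633, 0.1288, 0.1112]
orientation: [0.001, 0.67, 0.742, 0.001]
wrist_force: [-0.1, -0.2, 6.9]
finger_gap: 0.0144
grip_force: 27.2
```

>>> {"fn": "apply_moves", "kwargs": {"rows": [{"xyz": [0,0,-4],"turn": [0,0,0],"grip": 0},{"xyz": [0,0,-10],"turn": [0,0,0],"grip": 0},{"xyz": [0,0,-25],"turn": [0,0,0],"grip": 0},{"xyz": [0,0,-40],"turn": [0,0,0],"grip": 0},{"xyz": [0,0,-55],"turn": [0,0,0],"grip": 0},{"xyz": [0,0,-55],"turn": [0,0,0],"grip": 0},{"xyz": [0,0,-55],"turn": [0,0,0],"grip": 0}]}}

```text
clock: 4.77
tcp_pos: [0.4625, 0.1287, 0.1652]
orientation: [0.001, 0.671, 0.742, 0.001]
wrist_force: [0.3, 0.7, -0.2]
finger_gap: 0.0144
grip_force: 26.4
```

```bash
python3 look.py w5
python3 - <<'E'
from h import *
r=dict(np.load("w5.npz"));c=r["color"]
from workcell import imaging
b=imaging.read_camera("side");np.savez("side5.npz",**b)
cv2.imwrite("pics/s5.png",np.hstack([cv2.resize(c[130:480,180:480],(400,467)),cv2.resize(b["color"][140:340,170:341],(400,467),interpolation=cv2.INTER_CUBIC)]))
E
```

```text
[0.4618 0.1286 0.1643] [2.000e-04 6.705e-01 7.419e-01 1.000e-04] [ 0.1   0.16 -0.32  1.09 -0.    1.57] 4.8167
```

View pics/s5.png

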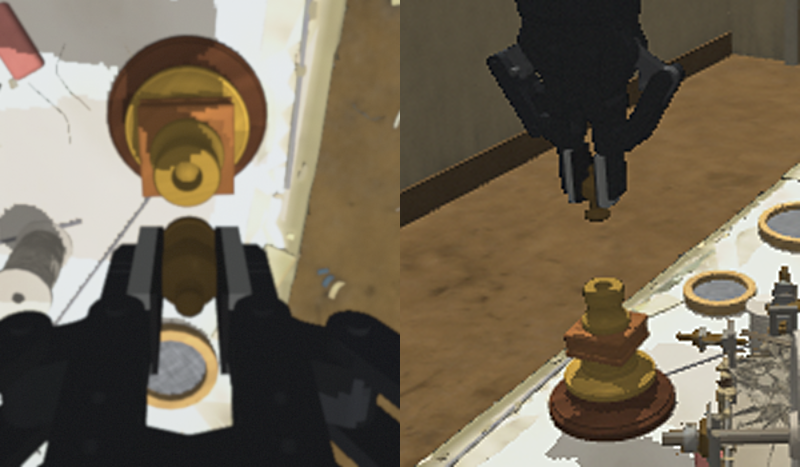

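The finial hangs upright between the pads, with the rest of the stem undisturbed. On to its dish.

>>> {"fn": "apply_moves", "kwargs": {"rows": [{"xyz": [20,0,0],"turn": [0,0,0],"grip": 0},{"xyz": [45,1,0],"turn": [0,0,0],"grip": 0},{"xyz": [70,2,0],"turn": [0,0,0],"grip": 0},{"xyz": [95,3,0],"turn": [0,0,0],"grip": 0},{"xyz": [115,3,10],"turn": [0,0,0],"grip": 0},{"xyz": [127,3,30],"turn": [0,0,0],"grip": 0},{"xyz": [127,3,55],"turn": [0,0,0],"grip": 0},{"xyz": [127,3,80],"turn": [0,0,0],"grip": 0},{"xyz": [127,3,105],"turn": [0,0,0],"grip": 0},{"xyz": [127,3,120],"turn": [0,0,0],"grip": 0},{"xyz": [127,3,120],"turn": [0,0,0],"grip": 0},{"xyz": [127,3,120],"turn": [0,0,0],"grip": 0}]}}

```text
clock: 5.87
tcp_pos: [0.4504, 0.2547, 0.0428]
orientation: [-0.001, 0.671, 0.742, -0.002]
wrist_force: [0.2, 0.4, -0.2]
finger_gap: 0.0148
grip_force: 26.3
```

```bash
python3 look.py w6
python3 - <<'E'
from h import *
r=dict(np.load("w6.npz"));cv2.imwrite("pics/w6c.png",r["color"][200:,150:500])
E
```

```text
[0.4516 0.2551 0.0441] [-2.000e-04  6.705e-01  7.419e-01 -5.000e-04] [ 0.36  0.34 -0.4   0.83 -0.    1.83] 5.9167
```

View pics/w6c.png

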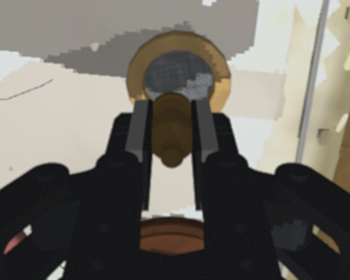

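The finial sits over the dish (crop (175,95) against a dish centre near (179,80), the offset being parallax). Lowering.

>>> {"fn": "apply_moves", "kwargs": {"rows": [{"xyz": [0,0,10],"turn": [0,0,0],"grip": 0},{"xyz": [0,0,18],"turn": [0,0,0],"grip": 0},{"xyz": [0,0,22],"turn": [0,0,0],"grip": 0},{"xyz": [0,0,23.5],"turn": [0,0,0],"grip": 0},{"xyz": [0,0,24],"turn": [0,0,0],"grip": 0},{"xyz": [0,0,24],"turn": [0,0,0],"grip": 0}]}}

```text
clock: 6.42
tcp_pos: [0.452, 0.2553, 0.0203]
orientation: [0.0, 0.671, 0.742, -0.0]
wrist_force: [1.1, 0.3, -0.4]
finger_gap: 0.0143
grip_force: 26.3
```

>>> {"fn": "apply_moves", "kwargs": {"rows": [{"xyz": [0,0,0.5],"turn": [0,0,0],"grip": 0},{"xyz": [0,0,1],"turn": [0,0,0],"grip": 0},{"xyz": [0,0,1.5],"turn": [0,0,0],"grip": 0},{"xyz": [0,0,1.5],"turn": [0,0,0],"grip": 0}]}}

```text
clock: 6.75
tcp_pos: [0.4522, 0.2554, 0.0192]
orientation: [0.0, 0.67, 0.742, 0.0]
wrist_force: [-0.4, 0.2, 3.3]
finger_gap: 0.0148
grip_force: 26.7
```

Contact is felt. Releasing and rising.

>>> {"fn": "apply_moves", "kwargs": {"rows": [{"xyz": [0,0,0],"turn": [0,0,0],"grip": 0.22},{"xyz": [0,0,0],"turn": [0,0,0],"grip": 0.3},{"xyz": [0,0,0],"turn": [0,0,0],"grip": 0.4},{"xyz": [0,0,0],"turn": [0,0,0],"grip": 0.4},{"xyz": [0,0,-20],"turn": [0,0,0],"grip": 0.5},{"xyz": [0,0,-55],"turn": [0,0,0],"grip": 0.6},{"xyz": [0,0,-90],"turn": [0,0,0],"grip": 1},{"xyz": [0,0,-125],"turn": [0,0,0],"grip": 1},{"xyz": [-35,-1,-125],"turn": [0,0,0],"grip": 1},{"xyz": [-75,-2,-125],"turn": [0,0,0],"grip": 1},{"xyz": [-115,-3,-125],"turn": [0,0,0],"grip": 1},{"xyz": [-127,-3,-125],"turn": [0,0,0],"grip": 1}]}}

```text
clock: 7.75
tcp_pos: [0.4618, 0.125, 0.1441]
orientation: [0.001, 0.672, 0.741, -0.0]
wrist_force: [-0.2, -0.5, -0.1]
finger_gap: 0.0856
grip_force: 0.0
```

```bash
python3 look.py w7
python3 - <<'E'
from h import *
r=dict(np.load("w7.npz"))
P=cloud(r);m=(abs(P[...,2]-.1)<.005)&(P[...,0]>.42)&(abs(P[...,1]-.128)<.03);print("neck top",P[m].mean(0),m.sum())
from workcell import imaging
b=imaging.read_camera("side");P=cloud(b)
m=(P[...,2]>.035)&(P[...,2]<.06)&(abs(P[...,0]-.452)<.03)&(abs(P[...,1]-.256)<.03);print("finial",P[m].mean(0),P[m].max(0),m.sum())
E
```

```text
[0.462  0.1247 0.1439] [ 7.000e-04  6.721e-01  7.404e-01 -5.000e-04] [ 0.1   0.18 -0.35  1.04 -0.    1.57] 7.8
neck top [0.46152774 0.12793064 0.10041339] 2308
finial [0.45041007 0.25582896 0.04000537] [0.45403636 0.25920352 0.04478058] 34
```

The finial stands in its dish (top at z 0.045). Now the neck.

>>> {"fn": "apply_moves", "kwargs": {"rows": [{"xyz": [0,0,0],"turn": [0,0,0],"grip": 1},{"xyz": [0,0,25],"turn": [0,0,0],"grip": 0.8},{"xyz": [0,0,50],"turn": [0,0,0],"grip": 0.65},{"xyz": [0,0,60],"turn": [0,0,0],"grip": 0.6},{"xyz": [0,0,67],"turn": [0,0,0],"grip": 0.55},{"xyz": [0,0,67],"turn": [0,0,0],"grip": 0.5},{"xyz": [0,0,67],"turn": [0,0,0],"grip": 0.5}]}}

```text
clock: 8.43
tcp_pos: [0.4619, 0.1292, 0.0771]
orientation: [-0.0, 0.67, 0.742, -0.0]
wrist_force: [0.4, 0.5, -0.5]
finger_gap: 0.0432
grip_force: 0.0
```

>>> {"fn": "apply_moves", "kwargs": {"rows": [{"xyz": [-1,0,0],"turn": [0,0,0],"grip": 0.4},{"xyz": [-1,0,0],"turn": [0,0,0],"grip": 0.3},{"xyz": [-1,0,0],"turn": [0,0,0],"grip": 0.2},{"xyz": [-1,0,0],"turn": [0,0,0],"grip": 0},{"xyz": [-1,0,0],"turn": [0,0,0],"grip": 0},{"xyz": [-1,0,0],"turn": [0,0,0],"grip": 0},{"xyz": [-1,0,0],"turn": [0,0,0],"grip": 0}], "force": 40}}

```text
clock: 9.02
tcp_pos: [0.4627, 0.1277, 0.078]
orientation: [0.001, 0.671, 0.742, 0.001]
wrist_force: [-2.2, 0.0, 6.3]
finger_gap: 0.0259
grip_force: 39.2
```

>>> {"fn": "apply_moves", "kwargs": {"rows": [{"xyz": [0,0,-3],"turn": [0,0,0],"grip": 0},{"xyz": [0,0,-10],"turn": [0,0,0],"grip": 0},{"xyz": [0,0,-22],"turn": [0,0,0],"grip": 0},{"xyz": [0,0,-35],"turn": [0,0,0],"grip": 0},{"xyz": [0,0,-50],"turn": [0,0,0],"grip": 0},{"xyz": [0,0,-65],"turn": [0,0,0],"grip": 0},{"xyz": [0,0,-75],"turn": [0,0,0],"grip": 0},{"xyz": [0,0,-75],"turn": [0,0,0],"grip": 0},{"xyz": [0,0,-75],"turn": [0,0,0],"grip": 0}]}}

```text
clock: 9.77
tcp_pos: [0.4623, 0.1276, 0.1522]
orientation: [0.0, 0.671, 0.742, 0.0]
wrist_force: [-0.3, -0.4, -0.7]
finger_gap: 0.026
grip_force: 39.4
```

```bash
python3 look.py w8
python3 - <<'E'
from h import *
from workcell import imaging
r=dict(np.load("w8.npz"));c=r["color"]
b=imaging.read_camera("side")
cv2.imwrite("pics/s8.png",np.hstack([cv2.resize(c[130:480,180:480],(400,467)),cv2.resize(b["color"][140:380,160:366],(400,467),interpolation=cv2.INTER_CUBIC)]))
P=cloud(r);m=(abs(P[...,2]-.07)<.003)&(P[...,0]>.42)&(abs(P[...,1]-.128)<.04);Q=P[m][:,:2]
print(cv2.minAreaRect((Q*1000).astype(np.float32)),m.sum())
E
```

```text
[0.4617 0.1276 0.1514] [-1.000e-04  6.705e-01  7.419e-01 -1.000e-04] [ 0.1   0.17 -0.34  1.06 -0.    1.57] 9.8167
((461.54443359375, 127.02268981933594), (43.95537567138672, 44.624732971191406), 7.002056121826172) 4418
```

View pics/s8.png

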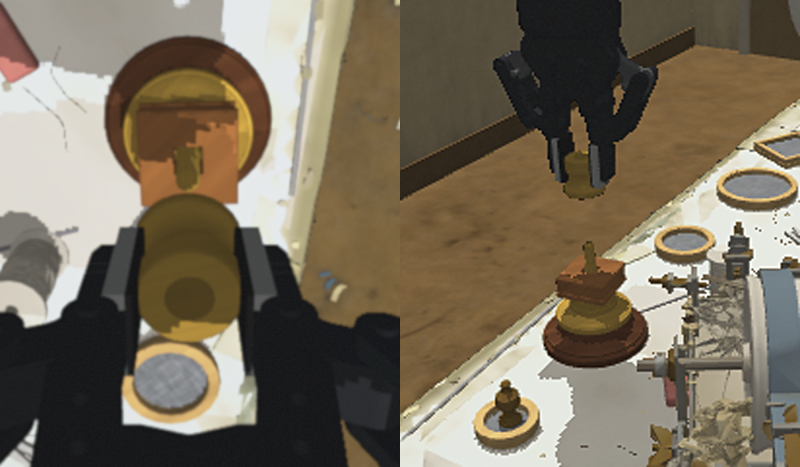

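The neck hangs upright, the plinth and cap stayed on the rod, and the finial stands in its dish. On to the neck dish.

>>> {"fn": "apply_moves", "kwargs": {"rows": [{"xyz": [-20,-2,0],"turn": [0,0,0],"grip": 0},{"xyz": [-50,-4,0],"turn": [0,0,0],"grip": 0},{"xyz": [-80,-6,0],"turn": [0,0,0],"grip": 0},{"xyz": [-110,-8,0],"turn": [0,0,0],"grip": 0},{"xyz": [-140,-10,0],"turn": [0,0,0],"grip": 0},{"xyz": [-160,-12,5],"turn": [0,0,0],"grip": 0},{"xyz": [-171,-12,25],"turn": [0,0,0],"grip": 0},{"xyz": [-171,-12,50],"turn": [0,0,0],"grip": 0},{"xyz": [-171,-12,75],"turn": [0,0,0],"grip": 0},{"xyz": [-171,-12,100],"turn": [0,0,0],"grip": 0},{"xyz": [-171,-12,116],"turn": [0,0,0],"grip": 0},{"xyz": [-171,-12,116],"turn": [0,0,0],"grip": 0}]}}

```text
clock: 10.87
tcp_pos: [0.4633, -0.0428, 0.0316]
orientation: [-0.004, 0.671, 0.742, -0.002]
wrist_force: [-0.4, 0.8, -1.3]
finger_gap: 0.026
grip_force: 39.5
```

>>> {"fn": "apply_moves", "kwargs": {"rows": [{"xyz": [0,0,0],"turn": [0,0,0],"grip": 0},{"xyz": [0,0,8],"turn": [0,0,0],"grip": 0},{"xyz": [0,0,13],"turn": [0,0,0],"grip": 0},{"xyz": [0,0,16],"turn": [0,0,0],"grip": 0},{"xyz": [0,0,17.5],"turn": [0,0,0],"grip": 0},{"xyz": [0,0,17.5],"turn": [0,0,0],"grip": 0}]}}

```text
clock: 11.37
tcp_pos: [0.4672, -0.0437, 0.0183]
orientation: [0.0, 0.67, 0.742, -0.0]
wrist_force: [0.2, 1.0, -1.4]
finger_gap: 0.0259
grip_force: 39.5
```

>>> {"fn": "apply_moves", "kwargs": {"rows": [{"xyz": [0,0,0.5],"turn": [0,0,0],"grip": 0},{"xyz": [0,0,1],"turn": [0,0,0],"grip": 0},{"xyz": [0,0,1.5],"turn": [0,0,0],"grip": 0},{"xyz": [0,0,2],"turn": [0,0,0],"grip": 0},{"xyz": [0,0,2],"turn": [0,0,0],"grip": 0}]}}

```text
clock: 11.78
tcp_pos: [0.4672, -0.0437, 0.0163]
orientation: [0.0, 0.671, 0.742, -0.0]
wrist_force: [0.3, 0.5, -0.4]
finger_gap: 0.026
grip_force: 39.5
```

>>> {"fn": "apply_moves", "kwargs": {"rows": [{"xyz": [0,0,0.5],"turn": [0,0,0],"grip": 0},{"xyz": [0,0,1],"turn": [0,0,0],"grip": 0},{"xyz": [0,0,1],"turn": [0,0,0],"grip": 0},{"xyz": [0,0,1],"turn": [0,0,0],"grip": 0}]}}

```text
clock: 12.12
tcp_pos: [0.4672, -0.0438, 0.016]
orientation: [0.0, 0.671, 0.742, -0.0]
wrist_force: [-2.0, -0.0, 6.8]
finger_gap: 0.0258
grip_force: 40.0
```

Contact. Releasing and returning above the lamp.

>>> {"fn": "apply_moves", "kwargs": {"rows": [{"xyz": [0,0,0],"turn": [0,0,0],"grip": 0.36},{"xyz": [0,0,0],"turn": [0,0,0],"grip": 0.45},{"xyz": [0,0,0],"turn": [0,0,0],"grip": 0.5},{"xyz": [0,0,-10],"turn": [0,0,0],"grip": 0.5},{"xyz": [0,0,-40],"turn": [0,0,0],"grip": 0.6},{"xyz": [0,0,-80],"turn": [0,0,0],"grip": 0.8},{"xyz": [0,0,-115],"turn": [0,0,0],"grip": 1},{"xyz": [30,2,-125],"turn": [0,0,-0.02],"grip": 1},{"xyz": [70,5,-125],"turn": [0,0,-0.02],"grip": 1},{"xyz": [110,8,-125],"turn": [0,0,-0.02],"grip": 1},{"xyz": [150,10,-125],"turn": [0,0,-0.02],"grip": 1},{"xyz": [171,11,-125],"turn": [0,0,-0.02],"grip": 1}]}}

```text
clock: 13.12
tcp_pos: [0.4603, 0.1307, 0.1404]
orientation: [-0.0, 0.662, 0.749, 0.001]
wrist_force: [1.0, 0.5, 0.1]
finger_gap: 0.0856
grip_force: 0.0
```

```bash
python3 look.py w9
python3 - <<'E'
from h import *
from workcell import imaging
b=imaging.read_camera("side");P=cloud(b)
m=(P[...,2]>.03)&(P[...,2]<.06)&(abs(P[...,0]-.467)<.03)&(abs(P[...,1]+.044)<.03);print("neck",P[m].mean(0),P[m].max(0),P[m].min(0),m.sum())
b=imaging.read_camera("scene");P=cloud(b)
m=(P[...,2]>.03)&(P[...,2]<.06)&(abs(P[...,0]-.467)<.03)&(abs(P[...,1]+.044)<.03);print("neck",P[m].mean(0),P[m].max(0),P[m].min(0),m.sum())
E
```

```text
[0.4602 0.1326 0.1403] [-0.0008  0.6614  0.75    0.001 ] [ 0.11  0.18 -0.36  1.03  0.    1.56] 13.1667
neck [ 0.46500862 -0.04014891  0.03509229] [ 0.47900258 -0.02782316  0.0383343 ] [ 0.45198633 -0.05610221  0.03014986] 111
neck [ 0.46327843 -0.04550478  0.03670913] [ 0.48185848 -0.03035515  0.04119244] [ 0.4514553  -0.05828802  0.03032918] 107
```

The neck stands at about (0.466, −0.043), top at z 0.038. Now the plinth.

>>> {"fn": "apply_moves", "kwargs": {"rows": [{"xyz": [0,0,0],"turn": [0,0,0],"grip": 1},{"xyz": [0,0,20],"turn": [0,0,0],"grip": 1},{"xyz": [0,0,45],"turn": [0,0,0],"grip": 1},{"xyz": [0,0,65],"turn": [0,0,0],"grip": 1},{"xyz": [0,0,75],"turn": [0,0,0],"grip": 0.9},{"xyz": [0,0,75],"turn": [0,0,0],"grip": 0.9},{"xyz": [0,0,75],"turn": [0,0,0],"grip": 0.9}]}}

```text
clock: 13.85
tcp_pos: [0.4608, 0.1266, 0.0652]
orientation: [-0.0, 0.664, 0.748, -0.0]
wrist_force: [-0.5, 0.5, 0.5]
finger_gap: 0.0769
grip_force: 0.0
```

>>> {"fn": "apply_moves", "kwargs": {"rows": [{"xyz": [0,1,6],"turn": [0,0,0],"grip": 0.8},{"xyz": [0,1,10.5],"turn": [0,0,0],"grip": 0.7},{"xyz": [0,1,10.5],"turn": [0,0,0],"grip": 0.6},{"xyz": [0,1,10.5],"turn": [0,0,0],"grip": 0.5},{"xyz": [0,1,10.5],"turn": [0,0,0],"grip": 0.3},{"xyz": [0,1,10.5],"turn": [0,0,0],"grip": 0.1},{"xyz": [0,1,10.5],"turn": [0,0,0],"grip": 0},{"xyz": [0,1,10.5],"turn": [0,0,0],"grip": 0},{"xyz": [0,1,10.5],"turn": [0,0,0],"grip": 0}], "force": 40}}

```text
clock: 14.6
tcp_pos: [0.4622, 0.1277, 0.0552]
orientation: [0.0, 0.663, 0.749, 0.0]
wrist_force: [-0.9, -1.1, 2.6]
finger_gap: 0.043
grip_force: 41.4
```

>>> {"fn": "apply_moves", "kwargs": {"rows": [{"xyz": [0,0,-3],"turn": [0,0,0],"grip": 0},{"xyz": [0,0,-10],"turn": [0,0,0],"grip": 0},{"xyz": [0,0,-22],"turn": [0,0,0],"grip": 0},{"xyz": [0,0,-35],"turn": [0,0,0],"grip": 0},{"xyz": [0,0,-50],"turn": [0,0,0],"grip": 0},{"xyz": [0,0,-65],"turn": [0,0,0],"grip": 0},{"xyz": [0,0,-80],"turn": [0,0,0],"grip": 0},{"xyz": [0,0,-90],"turn": [0,0,0],"grip": 0},{"xyz": [0,0,-90],"turn": [0,0,0],"grip": 0},{"xyz": [0,0,-90],"turn": [0,0,0],"grip": 0}]}}

```text
clock: 15.43
tcp_pos: [0.4622, 0.1277, 0.1451]
orientation: [0.0, 0.663, 0.749, 0.0]
wrist_force: [-0.2, -0.7, -1.0]
finger_gap: 0.0428
grip_force: 40.9
```

```bash
python3 look.py w10
python3 - <<'E'
from h import *
from workcell import imaging
r=dict(np.load("w10.npz"));c=r["color"]
b=imaging.read_camera("side")
cv2.imwrite("pics/s10.png",np.hstack([cv2.resize(c[130:480,180:480],(400,467)),cv2.resize(b["color"][140:380,160:366],(400,467),interpolation=cv2.INTER_CUBIC)]))
E
```

```text
[0.4616 0.1276 0.1444] [-1.000e-04  6.631e-01  7.486e-01 -2.000e-04] [ 0.1   0.18 -0.35  1.04 -0.    1.55] 15.4833
```

View pics/s10.png

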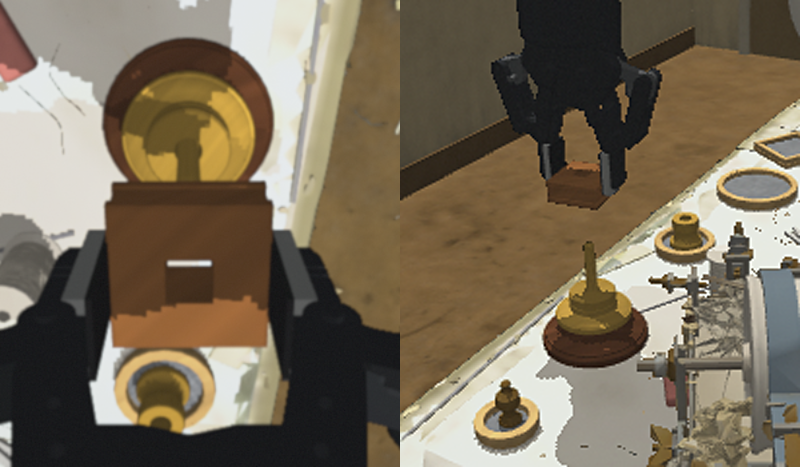

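The plinth hangs level, and the neck and finial stand in their dishes. I carry it towards the tray, stopping where the tray shows between the fingers.

>>> {"fn": "apply_moves", "kwargs": {"rows": [{"xyz": [-20,-2,0],"turn": [0,0,0],"grip": 0},{"xyz": [-50,-5,0],"turn": [0,0,0],"grip": 0},{"xyz": [-80,-8,0],"turn": [0,0,0],"grip": 0},{"xyz": [-110,-11,0],"turn": [0,0,0],"grip": 0},{"xyz": [-140,-14,0],"turn": [0,0,0],"grip": 0},{"xyz": [-170,-17,0],"turn": [0,0,0],"grip": 0},{"xyz": [-200,-20,0],"turn": [0,0,0],"grip": 0},{"xyz": [-230,-23,0],"turn": [0,0,0],"grip": 0},{"xyz": [-260,-26,0],"turn": [0,0,0],"grip": 0},{"xyz": [-281,-28,0],"turn": [0,0,0],"grip": 0},{"xyz": [-281,-28,0],"turn": [0,0,0],"grip": 0},{"xyz": [-281,-28,0],"turn": [0,0,0],"grip": 0}]}}

```text
clock: 16.53
tcp_pos: [0.4672, -0.1554, 0.1436]
orientation: [-0.001, 0.664, 0.748, -0.0]
wrist_force: [0.1, 0.4, -0.6]
finger_gap: 0.043
grip_force: 40.8
```

```bash
python3 look.py w11
python3 - <<'E'
from h import *
r=dict(np.load("w11.npz"));cv2.imwrite("pics/w11c.png",r["color"][200:,130:510])
for n in("w1","w11"):
    r=dict(np.load(n+".npz"));P=cloud(r);C=cv2.cvtColor(r["color"],cv2.COLOR_BGR2HSV)
    # felt: low saturation, mid value, inside 30mm of first estimate
    Z=np.array([[0,0]]);m=cv2.inRange(C,(0,0,60),(180,50,160))>0
    m&=(np.hypot(P[...,0]-.468,P[...,1]+.327)<.041)&(P[...,2]<.02)
    m=cv2.morphologyEx(m.astype(np.uint8),cv2.MORPH_OPEN,np.ones((3,3)))
    p=np.argwhere(m);Q=np.array([ray(r,u,v,.008)[:2] for v,u in p])
    print(n,len(p),cv2.minAreaRect((Q*1000).astype(np.float32)) if len(p) else "")
E
```

```text
[ 0.4671 -0.1544  0.1437] [-1.300e-03  6.635e-01  7.482e-01 -2.000e-04] [-0.48  0.2  -0.32  1.05  0.    0.97] 16.5833
w1 1424 ((466.775390625, -332.25775146484375), (55.9591178894043, 56.4247932434082), 58.33637619018555)
w11 3347 ((467.1527404785156, -331.7452697753906), (55.452476501464844, 56.366294860839844), 58.4073371887207)
```

View pics/w11c.png

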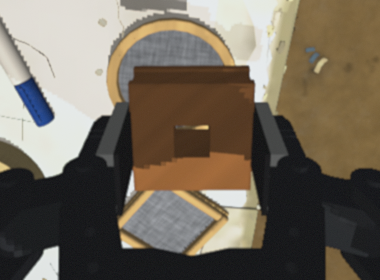

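The tray shows at crop (175,222), rotated, with felt centre about (0.467, −0.3305) and angle 58.4°. The move is −175, −21 with a turn of +0.67.

>>> {"fn": "apply_moves", "kwargs": {"rows": [{"xyz": [-25,-3,0],"turn": [0,0,0.07],"grip": 0},{"xyz": [-50,-6,0],"turn": [0,0,0.15],"grip": 0},{"xyz": [-75,-9,0],"turn": [0,0,0.23],"grip": 0},{"xyz": [-100,-12,0],"turn": [0,0,0.32],"grip": 0},{"xyz": [-125,-15,0],"turn": [0,0,0.42],"grip": 0},{"xyz": [-150,-18,0],"turn": [0,0,0.52],"grip": 0},{"xyz": [-170,-20,10],"turn": [0,0,0.61],"grip": 0},{"xyz": [-175,-21,35],"turn": [0,0,0.67],"grip": 0},{"xyz": [-175,-21,65],"turn": [0,0,0.67],"grip": 0},{"xyz": [-175,-21,90],"turn": [0,0,0.67],"grip": 0},{"xyz": [-175,-21,110],"turn": [0,0,0.67],"grip": 0},{"xyz": [-175,-21,110],"turn": [0,0,0.67],"grip": 0}]}}

```text
clock: 17.58
tcp_pos: [0.4657, -0.3268, 0.03]
orientation: [-0.004, 0.872, 0.49, -0.001]
wrist_force: [-1.1, -0.3, -2.0]
finger_gap: 0.0431
grip_force: 40.9
```

>>> {"fn": "apply_moves", "kwargs": {"rows": [{"xyz": [0,0,0],"turn": [0,0,0],"grip": 0},{"xyz": [0,0,0],"turn": [0,0,0],"grip": 0}]}}

```text
clock: 17.75
tcp_pos: [0.4691, -0.3305, 0.0358]
orientation: [0.0, 0.872, 0.49, 0.0]
wrist_force: [-0.6, 0.7, 0.1]
finger_gap: 0.0429
grip_force: 40.9
```

```bash
python3 look.py w12
python3 - <<'E'
from h import *
r=dict(np.load("w12.npz"));cv2.imwrite("pics/w12c.png",r["color"][160:,130:510])
E
```

```text
[ 0.4694 -0.3311  0.0364] [1.100e-03 8.720e-01 4.894e-01 4.000e-04] [-0.75  0.44 -0.27  0.86  0.    1.36] 17.8
```

View pics/w12c.png

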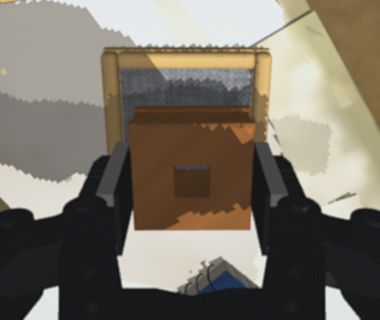

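The plinth is square over the tray, about 2 mm to the right (plinth centre column 193, tray 187). I correct that and lower it.

>>> {"fn": "apply_moves", "kwargs": {"rows": [{"xyz": [-1,-2,3],"turn": [0,0,0],"grip": 0},{"xyz": [-1,-2,10],"turn": [0,0,0],"grip": 0},{"xyz": [-1,-2,17],"turn": [0,0,0],"grip": 0},{"xyz": [-1,-2,20],"turn": [0,0,0],"grip": 0},{"xyz": [-1,-2,20],"turn": [0,0,0],"grip": 0},{"xyz": [-1,-2,20],"turn": [0,0,0],"grip": 0}]}}

```text
clock: 18.3
tcp_pos: [0.4657, -0.3305, 0.0143]
orientation: [-0.0, 0.872, 0.489, -0.0]
wrist_force: [0.1, -0.6, -0.4]
finger_gap: 0.0431
grip_force: 40.9
```

>>> {"fn": "apply_moves", "kwargs": {"rows": [{"xyz": [0,0,0.5],"turn": [0,0,0],"grip": 0},{"xyz": [0,0,1],"turn": [0,0,0],"grip": 0},{"xyz": [0,0,1.5],"turn": [0,0,0],"grip": 0},{"xyz": [0,0,1.5],"turn": [0,0,0],"grip": 0},{"xyz": [0,0,1.5],"turn": [0,0,0],"grip": 0}]}}

```text
clock: 18.72
tcp_pos: [0.4661, -0.3308, 0.0134]
orientation: [0.0, 0.872, 0.489, 0.0]
wrist_force: [-0.5, -1.5, -0.5]
finger_gap: 0.0425
grip_force: 40.9
```

>>> {"fn": "apply_moves", "kwargs": {"rows": [{"xyz": [0,0,0.4],"turn": [0,0,0],"grip": 0},{"xyz": [0,0,0.8],"turn": [0,0,0],"grip": 0},{"xyz": [0,0,0.8],"turn": [0,0,0],"grip": 0},{"xyz": [0,0,0.8],"turn": [0,0,0],"grip": 0}]}}

```text
clock: 19.05
tcp_pos: [0.4661, -0.3308, 0.0132]
orientation: [0.0, 0.872, 0.489, 0.0]
wrist_force: [-2.0, 1.8, 6.1]
finger_gap: 0.0431
grip_force: 41.5
```

Contact. Releasing and rising.

>>> {"fn": "apply_moves", "kwargs": {"rows": [{"xyz": [0,0,0],"turn": [0,0,0],"grip": 0.56},{"xyz": [0,0,0],"turn": [0,0,0],"grip": 0.65},{"xyz": [0,0,0],"turn": [0,0,0],"grip": 0.7},{"xyz": [0,0,-8],"turn": [0,0,0],"grip": 0.75},{"xyz": [0,0,-35],"turn": [0,0,0],"grip": 0.8},{"xyz": [0,0,-70],"turn": [0,0,0],"grip": 1},{"xyz": [0,0,-105],"turn": [0,0,0],"grip": 1},{"xyz": [0,0,-130],"turn": [0,0,0],"grip": 1},{"xyz": [30,-18,-130],"turn": [0,0,-0.1],"grip": 1},{"xyz": [60,-36,-130],"turn": [0,0,-0.2],"grip": 1},{"xyz": [90,-55,-130],"turn": [0,0,-0.3],"grip": 1},{"xyz": [120,-73,-130],"turn": [0,0,-0.4],"grip": 1}]}}

```text
clock: 20.05
tcp_pos: [0.4661, -0.1891, 0.1432]
orientation: [0.0, 0.756, 0.654, 0.0]
wrist_force: [-0.3, 0.4, 0.2]
finger_gap: 0.0857
grip_force: 0.0
```

>>> {"fn": "apply_moves", "kwargs": {"rows": [{"xyz": [35,-6,0],"turn": [0,0,0],"grip": 1},{"xyz": [70,-12,0],"turn": [0,0,0],"grip": 1},{"xyz": [105,-17,0],"turn": [0,0,0],"grip": 1},{"xyz": [140,-23,0],"turn": [0,0,0],"grip": 1},{"xyz": [175,-29,0],"turn": [0,0,0],"grip": 1},{"xyz": [210,-34,0],"turn": [0,0,0],"grip": 1},{"xyz": [245,-40,0],"turn": [0,0,0],"grip": 1},{"xyz": [280,-46,0],"turn": [0,0,0],"grip": 1},{"xyz": [314,-51,0],"turn": [0,0,0],"grip": 1},{"xyz": [314,-51,0],"turn": [0,0,0],"grip": 1},{"xyz": [314,-51,0],"turn": [0,0,0],"grip": 1}]}}

```text
clock: 20.97
tcp_pos: [0.4624, 0.1294, 0.1429]
orientation: [0.0, 0.756, 0.654, 0.0]
wrist_force: [-0.4, -1.2, -0.2]
finger_gap: 0.0856
grip_force: 0.0
```

```bash
python3 look.py w13
python3 - <<'E'
from h import *
from workcell import imaging
P=cloud(dict(np.load("w13.npz")))
m=(abs(P[...,2]-.05)<.003)&(np.hypot(P[...,0]-.4615,P[...,1]-.128)<.04);print("hub top",P[m].min(0),P[m].max(0),m.sum())
for n in("side","scene"):
    P=cloud(imaging.read_camera(n))
    m=(P[...,2]>.02)&(P[...,2]<.06)&(np.hypot(P[...,0]-.467,P[...,1]+.33)<.05);print("plinth",P[m].mean(0),P[m].max(0),P[m].min(0),m.sum())
E
```

```text
[0.4624 0.1282 0.1428] [ 3.000e-04  7.571e-01  6.533e-01 -1.000e-04] [ 0.1   0.18 -0.35  1.04 -0.    1.82] 21.0167
hub top [0.44149725 0.10708349 0.04701687] [0.48152231 0.14725017 0.05298898] 2582
plinth [ 0.46412394 -0.32483689  0.02539147] [ 0.49519885 -0.29835715  0.02930409] [ 0.43755287 -0.35557274  0.02015061] 166
plinth [ 0.46116977 -0.33161359  0.02734729] [ 0.49286203 -0.30148081  0.03156862] [ 0.4347425  -0.35948584  0.02012219] 410
```

The plinth lies flat in the tray. Now the vase cap, with its hub centred at (0.4615, 0.127).

>>> {"fn": "apply_moves", "kwargs": {"rows": [{"xyz": [-1,-1,25],"turn": [0,0,0],"grip": 1},{"xyz": [-1,-1,55],"turn": [0,0,0],"grip": 1},{"xyz": [-1,-1,80],"turn": [0,0,0],"grip": 1},{"xyz": [-1,-1,95],"turn": [0,0,0],"grip": 0.9},{"xyz": [-1,-1,105],"turn": [0,0,0],"grip": 0.8},{"xyz": [-1,-1,109],"turn": [0,0,0],"grip": 0.7},{"xyz": [-1,-1,109],"turn": [0,0,0],"grip": 0.65},{"xyz": [-1,-1,109],"turn": [0,0,0],"grip": 0.6}]}}

```text
clock: 21.78
tcp_pos: [0.4622, 0.1265, 0.0342]
orientation: [0.0, 0.758, 0.652, 0.0]
wrist_force: [0.8, 0.1, -0.0]
finger_gap: 0.0514
grip_force: 0.0
```

>>> {"fn": "apply_moves", "kwargs": {"rows": [{"xyz": [0,0,0],"turn": [0,0,0],"grip": 0.5},{"xyz": [0,0,0],"turn": [0,0,0],"grip": 0.3},{"xyz": [0,0,0],"turn": [0,0,0],"grip": 0.1},{"xyz": [0,0,0],"turn": [0,0,0],"grip": 0},{"xyz": [0,0,0],"turn": [0,0,0],"grip": 0},{"xyz": [0,0,0],"turn": [0,0,0],"grip": 0}], "force": 50}}

```text
clock: 22.28
tcp_pos: [0.4624, 0.1269, 0.035]
orientation: [0.001, 0.758, 0.653, 0.001]
wrist_force: [-1.5, -1.3, 5.5]
finger_gap: 0.0372
grip_force: 49.7
```

>>> {"fn": "apply_moves", "kwargs": {"rows": [{"xyz": [0,0,-2],"turn": [0,0,0],"grip": 0},{"xyz": [0,0,-8],"turn": [0,0,0],"grip": 0},{"xyz": [0,0,-18],"turn": [0,0,0],"grip": 0},{"xyz": [0,0,-30],"turn": [0,0,0],"grip": 0},{"xyz": [0,0,-42],"turn": [0,0,0],"grip": 0},{"xyz": [0,0,-54],"turn": [0,0,0],"grip": 0},{"xyz": [0,0,-66],"turn": [0,0,0],"grip": 0},{"xyz": [0,0,-78],"turn": [0,0,0],"grip": 0},{"xyz": [0,0,-90],"turn": [0,0,0],"grip": 0},{"xyz": [0,0,-90],"turn": [0,0,0],"grip": 0},{"xyz": [0,0,-90],"turn": [0,0,0],"grip": 0}]}}

```text
clock: 23.2
tcp_pos: [0.4621, 0.1271, 0.1245]
orientation: [0.001, 0.758, 0.653, 0.001]
wrist_force: [-0.8, 0.3, -3.2]
finger_gap: 0.0375
grip_force: 50.4
```

```bash
python3 look.py w14
python3 - <<'E'
from h import *
from workcell import imaging
r=dict(np.load("w14.npz"));c=r["color"]
b=imaging.read_camera("side")
cv2.imwrite("pics/s14.png",np.hstack([cv2.resize(c[130:480,180:480],(400,467)),cv2.resize(b["color"][140:380,160:366],(400,467),interpolation=cv2.INTER_CUBIC)]))
E
```

```text
[0.4615 0.127  0.1237] [2.000e-04 7.578e-01 6.525e-01 2.000e-04] [ 0.1   0.19 -0.39  0.99 -0.    1.82] 23.25
```

View pics/s14.png

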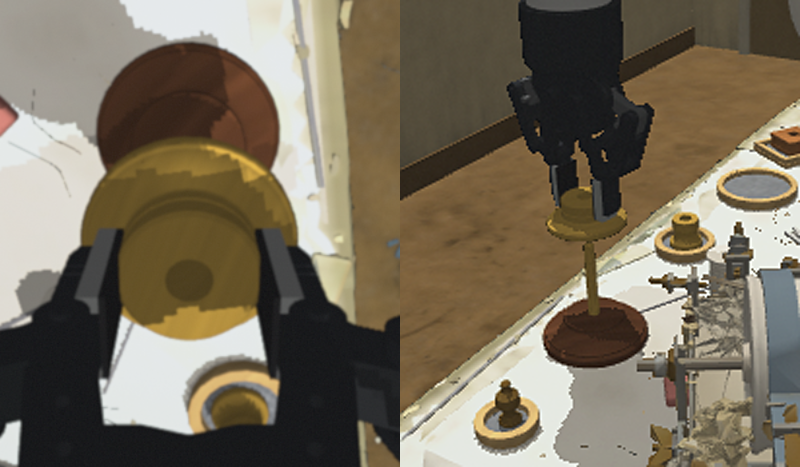

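The cap is level and clear of the rod, and the plinth, neck and finial sit in their dishes. On to the cap dish.

>>> {"fn": "apply_moves", "kwargs": {"rows": [{"xyz": [-15,2,0],"turn": [0,0,0],"grip": 0},{"xyz": [-43,6,0],"turn": [0,0,0],"grip": 0},{"xyz": [-73,10,0],"turn": [0,0,0],"grip": 0},{"xyz": [-103,14,0],"turn": [0,0,0],"grip": 0},{"xyz": [-133,18,0],"turn": [0,0,0],"grip": 0},{"xyz": [-163,22,0],"turn": [0,0,0],"grip": 0},{"xyz": [-193,26,0],"turn": [0,0,0],"grip": 0},{"xyz": [-223,30,0],"turn": [0,0,0],"grip": 0},{"xyz": [-253,34,0],"turn": [0,0,0],"grip": 0},{"xyz": [-283,38,0],"turn": [0,0,0],"grip": 0},{"xyz": [-310,42,0],"turn": [0,0,0],"grip": 0},{"xyz": [-323,44,0],"turn": [0,0,0],"grip": 0}]}}

```text
clock: 24.3
tcp_pos: [0.4566, -0.2019, 0.1226]
orientation: [-0.0, 0.759, 0.651, -0.0]
wrist_force: [-0.3, 0.5, -2.0]
finger_gap: 0.0371
grip_force: 50.4
```

>>> {"fn": "apply_moves", "kwargs": {"rows": [{"xyz": [0,0,0],"turn": [0,0,0],"grip": 0},{"xyz": [0,0,15],"turn": [0,0,0],"grip": 0},{"xyz": [0,0,35],"turn": [0,0,0],"grip": 0},{"xyz": [0,0,55],"turn": [0,0,0],"grip": 0},{"xyz": [0,0,75],"turn": [0,0,0],"grip": 0},{"xyz": [0,0,85],"turn": [0,0,0],"grip": 0},{"xyz": [0,0,85],"turn": [0,0,0],"grip": 0},{"xyz": [0,0,85],"turn": [0,0,0],"grip": 0}]}}

```text
clock: 24.97
tcp_pos: [0.4565, -0.1979, 0.0382]
orientation: [-0.001, 0.757, 0.653, -0.0]
wrist_force: [0.2, -0.2, -1.7]
finger_gap: 0.0372
grip_force: 50.5
```

>>> {"fn": "apply_moves", "kwargs": {"rows": [{"xyz": [-1,0,6],"turn": [0,0,0],"grip": 0},{"xyz": [-1,0,13],"turn": [0,0,0],"grip": 0},{"xyz": [-1,0,18],"turn": [0,0,0],"grip": 0},{"xyz": [-1,0,20],"turn": [0,0,0],"grip": 0},{"xyz": [-1,0,20],"turn": [0,0,0],"grip": 0},{"xyz": [-1,0,20],"turn": [0,0,0],"grip": 0}]}}

```text
clock: 25.47
tcp_pos: [0.4567, -0.2, 0.0184]
orientation: [-0.0, 0.758, 0.652, -0.0]
wrist_force: [-0.1, -0.5, -2.0]
finger_gap: 0.0371
grip_force: 50.5
```

>>> {"fn": "apply_moves", "kwargs": {"rows": [{"xyz": [0,0,0.5],"turn": [0,0,0],"grip": 0},{"xyz": [0,0,1],"turn": [0,0,0],"grip": 0},{"xyz": [0,0,1.2],"turn": [0,0,0],"grip": 0},{"xyz": [0,0,1.2],"turn": [0,0,0],"grip": 0}]}}

```text
clock: 25.8
tcp_pos: [0.4569, -0.2001, 0.0174]
orientation: [0.0, 0.758, 0.652, 0.0]
wrist_force: [-0.2, 0.4, -2.5]
finger_gap: 0.037
grip_force: 50.5
```

>>> {"fn": "apply_moves", "kwargs": {"rows": [{"xyz": [0,0,0.4],"turn": [0,0,0],"grip": 0},{"xyz": [0,0,0.8],"turn": [0,0,0],"grip": 0},{"xyz": [0,0,0.8],"turn": [0,0,0],"grip": 0}]}}

```text
clock: 26.05
tcp_pos: [0.457, -0.2001, 0.0171]
orientation: [0.0, 0.758, 0.653, -0.0]
wrist_force: [-2.2, 1.1, 3.8]
finger_gap: 0.0375
grip_force: 51.1
```

Contact. Releasing and rising straight up.

>>> {"fn": "apply_moves", "kwargs": {"rows": [{"xyz": [0,0,0],"turn": [0,0,0],"grip": 0.5},{"xyz": [0,0,0],"turn": [0,0,0],"grip": 0.56},{"xyz": [0,0,0],"turn": [0,0,0],"grip": 0.6},{"xyz": [0,0,-8],"turn": [0,0,0],"grip": 0.65},{"xyz": [0,0,-35],"turn": [0,0,0],"grip": 0.8},{"xyz": [0,0,-70],"turn": [0,0,0],"grip": 1},{"xyz": [0,0,-105],"turn": [0,0,0],"grip": 1},{"xyz": [0,0,-140],"turn": [0,0,0],"grip": 1},{"xyz": [0,0,-180],"turn": [0,0,0],"grip": 1},{"xyz": [20,0,-220],"turn": [0,0,0],"grip": 1},{"xyz": [50,0,-250],"turn": [0,0,0],"grip": 1},{"xyz": [80,0,-270],"turn": [0,0,0],"grip": 1}]}}

```text
clock: 27.05
tcp_pos: [0.4693, -0.1212, 0.2904]
orientation: [0.002, 0.759, 0.651, 0.001]
wrist_force: [1.4, -1.3, -0.5]
finger_gap: 0.0854
grip_force: 0.0
```

>>> {"fn": "apply_moves", "kwargs": {"rows": [{"xyz": [35,0,0],"turn": [0,0,0],"grip": 1},{"xyz": [50,0,0],"turn": [0,0,0],"grip": 1},{"xyz": [50,0,0],"turn": [0,0,0],"grip": 1},{"xyz": [50,0,0],"turn": [0,0,0],"grip": 1}]}}

```text
clock: 27.38
tcp_pos: [0.4761, -0.0707, 0.2871]
orientation: [0.0, 0.757, 0.653, 0.0]
wrist_force: [-0.3, -0.5, -0.7]
finger_gap: 0.0854
grip_force: 0.0
```

```bash
python3 look.py w15
python3 - <<'E'
from h import *
P=cloud(dict(np.load("w15.npz")))
for n,x,y,z,d in(("cap",.457,-.1995,.032,.03),("plinth",.467,-.3305,.028,.04),("neck",.467,-.0437,.038,.025),("spool",.382,.032,.058,.03)):
    m=(abs(P[...,2]-z)<.006)&(np.hypot(P[...,0]-x,P[...,1]-y)<d)
    Q=P[m];print(n,((Q.min(0)+Q.max(0))/2).round(4),(Q.max(0)-Q.min(0)).round(3)) if len(Q) else print(n,"none")
E
```

```text
[ 0.476  -0.0714  0.2867] [ 3.000e-04  7.575e-01  6.528e-01 -1.000e-04] [-0.32  0.12 -0.07  1.39 -0.    1.4 ] 27.4333
cap [ 0.4563 -0.1999  0.0309] [0.04  0.041 0.01 ]
plinth [ 0.4654 -0.3313  0.0269] [0.06  0.059 0.01 ]
neck [ 0.4664 -0.0448  0.0372] [0.028 0.028 0.01 ]
spool [0.381  0.0325 0.0569] [0.035 0.035 0.009]
```

View pics/w15.png

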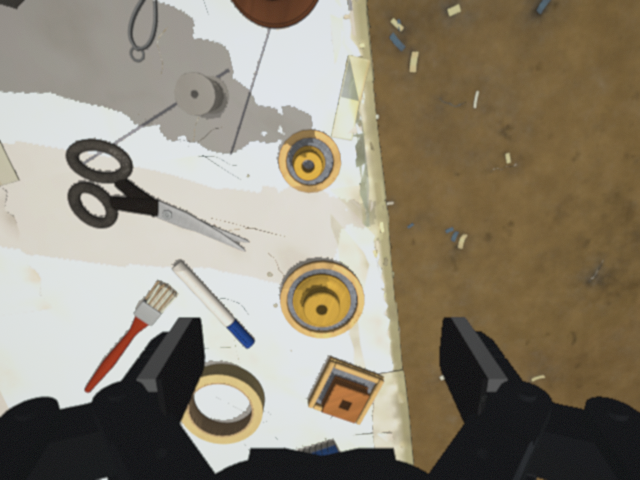

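The neck (309,162), cap (321,300) and plinth (345,388) sit in their dishes. The spool (199,95) hasn't moved, and the finial was checked earlier. Handing in.

```bash
python3 -c "
from workcell import ticket;print(ticket.hand_in())"
```

```text
the job is handed in; nothing more can be done
None
```

The finial, neck, plinth and vase cap are each in their own dish and released, the spool has not moved, and I handed the job in at about 27 s of the 120 s allowed; the hand-in gave no verdict back.

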